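# Reverse the honing steel in its bench socket and tap it home

### The job

The bench honing steel is set up with its ribbed half out, for coarse work. Pull the double-ended steel out of its sloping socket, turn it end for end, and tap it back in, ribbed half first, until its shoulder is fully home against the socket mouth and it holds by itself with the smooth half facing out. Leave the other things on the table where they are.

Things in the scene. Friction and masses are not known exactly. Their poses are not given: they have to be found in the camera images.
- stand: Dark cast stand screwed to the table, its place and turn different each time. Origin under the middle of its base plate (150 x 86 mm, 14 mm high, screw heads 16 mm), z up. A square barrel on a 16 mm web slopes up and away from the robot; its bore opens at the upper end, 35 mm ahead of the origin (stand's +x), 72 mm up, in a bright square lip 46 mm wide, the highest part.
- socket: The bore in the stand. Origin: centre of its mouth. z points out along the bore, away from the robot and 20 degrees above level; y is level; x is square to both, pointing forward and 70 degrees down. Square taper of four stiff spring leaves facing x and y: 21.4 mm wide at the mouth, 14.0 mm at the closed end 80 mm down. The barrel round it is 38 mm wide near the mouth, 30 mm at its foot.
- insert: Double-ended honing steel, bare steel, 182 mm long, 0.2 to 0.4 kg. Square waist 28 x 28 mm and 30 mm long with two thin dark bands (grip it here); from each end of it a square taper 76 mm long, 22 mm wide at the waist, 15 mm at the tip, sides in line with the waist. Origin: middle of the waist; z towards the ribbed tip; x and y square to the flats. Starts wedged in the socket, axes as the socket's.
- ribbed_tip (a point): End of the ribbed taper, on the axis, 91 mm from the middle of the waist (+z of the steel). At the start this half is out. Either taper slides into the bore freely until the shoulder (waist end) is about 7 mm off the mouth, then wedges: closing the rest takes a push along the bore that grows to 12 to 20 N; then the shoulder meets the lip and friction holds it.
- smooth_tip (a point): End of the smooth taper, on the axis, 91 mm from the middle of the waist (-z of the steel). At the start this half is in the bore, its shoulder about 4 mm off the mouth; pulling it free takes 8 to 15 N along the bore. With either half fully home the shoulder touches the lip and the middle of the waist is 15 mm outside the mouth, on the bore's axis.
- bench_scraper: Bench scraper, 78 x 150 x 24 mm, lying left of the stand; leave it.
- scissors: Scissors, 87 x 199 x 9 mm, lying right of the stand; leave them.
- tube: Small white squeeze tube, 38 x 146 x 29 mm, lying at the near right; leave it.
- binder_clip: Black binder clip, 40 x 31 x 50 mm, beyond the stand at the left; leave it.
- packing_tape: Roll of brown packing tape, 92 mm across, 48 mm high, at the left; leave it.
- squeeze_bottle: White squeeze bottle, 64 mm thick, 216 mm high, at the right; leave it.
There are look-alikes about, which are no part of the job. Leave any blue or purple look-alike of the stand alone.

How it is judged:
By the outcome, as a careful person would: the job done as asked, in the order asked, and still so for the second after the job is handed in, with the robot touching nothing.
It also fails if it takes over 54 s, if anything falls off the work surface, if the arm or the gripper's body presses on something with over 40 N, if the wrist force passes 120 N, or if a joint passes its speed limit or range.

### The arm

A 6-joint arm with a two-finger parallel gripper is mounted at the origin on a cart in front of the work surface, level with it; the furniture and walls round the work are solid. World frame = base frame: x ahead of the robot, y to its left, z up, the work surface at z = 0. Lengths are in m, angles in rad, forces in N, time in s.
With the tool pointing down it reaches from about 0.275 to 0.75 m from the base axis. Payload 10.2 kg.
Tool frame: the origin (TCP) lies between the finger pads; the fingertips stand 8 mm ahead of it and the grasp point (between the pads) lies 11 mm behind it; z points along the fingers, y is the direction in which the jaws open and shut (so a half turn about z gives the same grasp; the last joint's range is limited). The gripper opens to 88 mm and grips with 3 to 60 N. Pads are 18 mm wide; open, the fingers measure 123 mm over their backs; the gripper's body (75 mm by 187 mm) begins 45 mm behind the grasp point.
Start: joints at [-1.439, 0.313, 1.498, -0, 1.331, -0.223], TCP at [0.182, -0.492, 0.247] pointing down, gripper open.
Joint ranges: [-2.94, 2.94], [-0.97, 2.17], [0.19, 2.56], [-1.23, 4.37], [0.02, 3.11], [-2.88, 2.88]. Speed limits (rad/s): [2.39, 2.39, 3.01, 3.14, 3.14, 3.14].

### API

Orientations are given as a unit quaternion [w, x, y, z].
In Python, from cell import manip gives the robot as it stands.
- The arm moves only by the tool jog_arm, never from a script. Its argument "commands" is text: rows parted by semicolons, each of 7 numbers parted by spaces: the shift along the tool's x, y, z in units of 0.75 m (1.0 is 0.75 m), then the turn, a rotation vector about the tool's x, y, z in units of 120 degrees (1.0 is 120 degrees), then the opening, from -1 (shut) to 1 (fully open), so that 0 is half open. In form: x y z rx ry rz claw; .... A call has 1 to 10 rows; each row shifts and turns the commanded pose from where the row before left it, along the tool's axes as they then stand; what a row does not reach is not made up. A row lasts 1/12 s, in which the tool goes at most 41.7 mm and 7.16 degrees, less where a joint would pass 70% of its speed; a pose out of reach is approached as far as the arm can. A call with a number of a shift or a turn outside -1 to 1 is refused whole. A call with a gripper value outside its range is refused whole. The fingers move at their own pace and stop on an object; "force" is the grip in N (left out, the last holds). Time passes only in rows, so rows that do not move let the fingers close. It gives the time, the measured TCP pose, the force and the opening at its end, in the units of the state.
- manip.state(): the state, without advancing time (a new reading comes with each control period).
- manip.grab_frame(name): name is "scene" or "top"; returns the picture (384x512x3 uint8, red, green, blue); there is no depth.
- manip.get_calibration(name): a dict with "vertical_fov" (degrees; the focal length in pixels is half the picture's height over the tangent of half this angle, whatever the lens; pixels are square), "cx", "cy" (the principal point, pixels), "view" (4x4, takes a point from world to camera coordinates). Camera axes: x right, y down, z forward; pixel columns grow to the right and rows downward; lengths in m; the calibration is good to about 2 mm. A picture is of the moment at which its call begins. get_calibration takes no time and is no camera call.
- manip.finish_job(): hands the job in, once; it reports no verdict.
The state is a dict: "time": time; "q": joint angles; "qvel": joint speeds; "joint_torque": joint torques, N m; "ee_pos": TCP position; "eef_rot": TCP orientation; "wrist_force": force on the tool from outside, world axes, zero at the start; "ft_torque": the same for the moment, N m; "grip_width": opening from 0.0 (shut) to 1.0 (fully open).
Only numpy, scipy, OpenCV 4.12 (cv2) and the standard library are available. Lean on these libraries where they do the work, as an engineer would, in place of code of your own. Each camera call takes 0.05 s, during which the arm holds its last target.

## Working session

There is one attempt and no reset: what is moved stays moved. The work goes in short steps, Python scripts to look and compute and a tool call to move; the robot and the scene stay as the last step left them, time stands still between calls to the robot, and variables do not carry over. Pictures are saved under pics/ and viewed, and the job is handed in when it is done.

Besides the shell and the picture viewer there is one more tool, called after ">>>" by a JSON object that holds its "api" and its "payload", one argument or row to a line. jog_arm: Moves the arm, as the interface text tells. Shifts and turns lie within -1 to 1; 1 stands for 0.75 m of shift or 120 degrees of turn. Its arguments: {"type":"object","properties":{"commands":{"type":"string"},"force":{"type":"number"}},"required":["commands"]}

```bash
ls; mkdir -p pics; python3 - <<'E'
from cell import manip
import cv2
print(manip.state())
for n in("scene","top"):
    im=manip.grab_frame(n); cv2.imwrite(f"pics/{n}0.png",im[:,:,::-1]); c=manip.get_calibration(n); print(n,c)
E
```

```text
pics
{'time': 0.0, 'q': array([-1.43940289e+00,  3.13417161e-01,  1.49844603e+00, -1.66797040e-05,
        1.33096569e+00, -2.23404188e-01]), 'qvel': array([-0.00090801,  0.00168813,  0.00094484, -0.00137688,  0.00064809,
       -0.00142906]), 'joint_torque': array([ 1.05932577e-03, -4.02210546e+01, -2.52268571e+01,  6.94922986e-02,
        3.52939172e-02, -1.05909494e-04]), 'ee_pos': array([ 0.18233653, -0.49206876,  0.24617449]), 'eef_rot': array([-6.17830428e-04,  9.84305515e-01,  1.76471730e-01,  2.03350869e-05]), 'wrist_force': array([ 0.29583325, -0.23363832, -0.09419098]), 'ft_torque': array([ 0.01799536, -0.0217059 , -0.02432235]), 'grip_width': 0.9983333027874816}
scene {'vertical_fov': 45.49017628280168, 'cx': 250.9542390077294, 'cy': 185.0745072370543, 'view': array([[-0.45115685, -0.89221793,  0.02011627,  0.23158951],
       [-0.3886268 ,  0.17612105, -0.90440621,  0.26350891],
       [ 0.80338453, -0.41584678, -0.42619802,  0.93332741],
       [ 0.        ,  0.        ,  0.        ,  1.        ]])}
top {'vertical_fov': 55.094996044846816, 'cx': 262.0923697207278, 'cy': 197.80191249386883, 'view': array([[-0.00744853, -0.99997077,  0.00172529, -0.00335454],
       [-0.99595   ,  0.00726396, -0.08961496,  0.5270657 ],
       [ 0.08959981, -0.0023858 , -0.99597499,  1.08161617],
       [ 0.        ,  0.        ,  0.        ,  1.        ]])}
```

View pics/scene0.png

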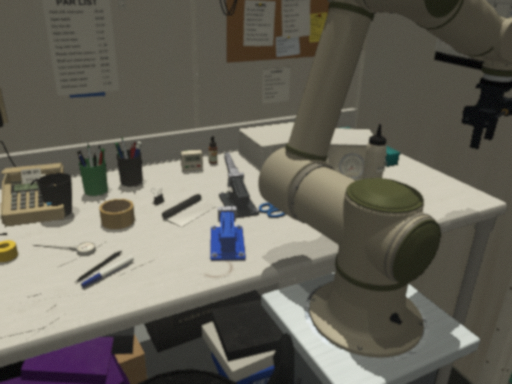

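View pics/top0.png

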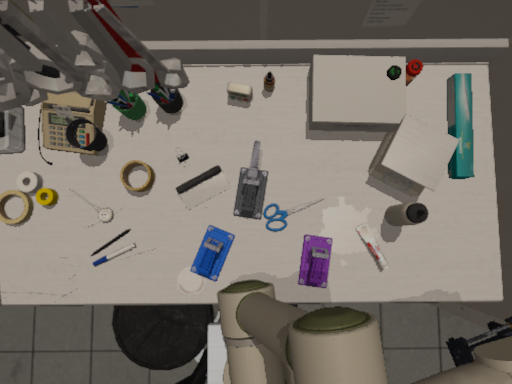

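Candidates: a dark stand at top (250,192), scene (240,198), with a long steel sticking out; a blue look-alike at top (213,252), scene (228,240); a purple one at top (316,260). I choose the dark stand and check it in close crops.

```bash
python3 - <<'E'
import cv2,numpy as np
t=cv2.imread("pics/top0.png")[130:230,215:295]; s=cv2.imread("pics/scene0.png")[140:225,205:275]
t=cv2.resize(t,(400,500),interpolation=cv2.INTER_CUBIC); s=cv2.resize(s,(400,486),interpolation=cv2.INTER_CUBIC)
s=cv2.copyMakeBorder(s,0,14,0,0,0)
o=cv2.hconcat([t,s]); o=(255*(o/255.)**0.6).astype('uint8'); cv2.imwrite("pics/crop0.png",o)
E
```

```text
(no output)
```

View pics/crop0.png

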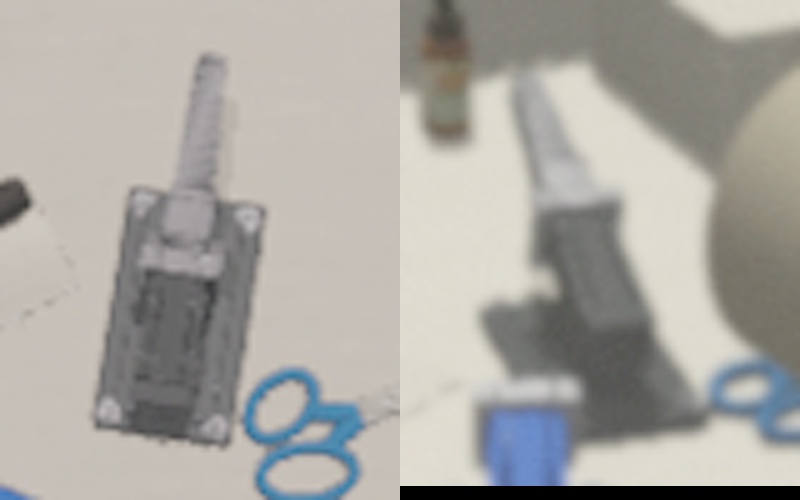

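```bash
cat > h.py <<'E'
import numpy as np,cv2
from cell import manip
def ray(n,u,v):
    c=manip.get_calibration(n);f=192/np.tan(np.radians(c['vertical_fov']/2));V=c['view']
    d=V[:3,:3].T@np.array([(u-c['cx'])/f,(v-c['cy'])/f,1]);o=-V[:3,:3].T@V[:3,3];return o,d
def onz(n,u,v,z):
    o,d=ray(n,u,v);return o+d*(z-o[2])/d[2]
def proj(n,p):
    c=manip.get_calibration(n);f=192/np.tan(np.radians(c['vertical_fov']/2));q=c['view'][:3,:3]@np.asarray(p)+c['view'][:3,3]
    return np.array([c['cx']+f*q[0]/q[2],c['cy']+f*q[1]/q[2]])
def tri(a,b):
    (o1,d1),(o2,d2)=ray("top",*a),ray("scene",*b)
    s=np.linalg.lstsq(np.c_[d1,-d2],o2-o1,rcond=None)[0];p,q=o1+d1*s[0],o2+d2*s[1];return (p+q)/2,np.linalg.norm(p-q)
E
python3 - <<'E'
from h import *
im=cv2.imread("pics/top0.png")
# rectangle of dark plate
m=cv2.inRange(cv2.cvtColor(im,cv2.COLOR_BGR2GRAY),0,115); m[:165]=0;m[222:]=0;m[:,:232]=0;m[:,270:]=0
cs=max(cv2.findContours(m,0,2)[0],key=cv2.contourArea);r=cv2.minAreaRect(cs);print(r);b=cv2.boxPoints(r)
B=np.array([onz("top",u,v,.014) for u,v in b]);print(b,B.round(4),B.mean(0));print([np.linalg.norm(B[i]-B[i-1]).round(4) for i in range(4)],[np.degrees(np.arctan2(*(B[i]-B[i-1])[[1,0]])).round(2) for i in range(4)])
T=lambda u,v:(215+(u+.5)/5-.5,130+(v+.5)/5-.5)
S=lambda u,v:(205+(u-400+.5)*70/400-.5,140+(v+.5)*85/486-.5)
print("manual corners",[onz("top",*T(u,v),.014).round(4) for u,v in((132,187),(266,207),(230,445),(95,428))])
print("screws",[onz("top",*T(u,v),.016).round(4) for u,v in((144,203),(250,217),(108,410),(215,428))])
print("tip", onz("top",*T(212,57),.112), tri(T(212,57),S(525,73)))
for nm,p,z in(("waist out-top edge",(190,194),.0),("lip top edge",(182,250),.09)):print(nm,onz("top",*T(*p),z))
E
```

```text
((250.68325805664062, 191.28648376464844), (27.959095001220703, 53.917301177978516), 9.211027145385742)
[[232.56866 215.6598 ]
 [241.19928 162.43773]
 [268.79785 166.91316]
 [260.16724 220.13524]] [[ 0.4745  0.0822  0.014 ]
 [ 0.6368  0.0558  0.014 ]
 [ 0.6224 -0.0284  0.014 ]
 [ 0.4604 -0.001   0.014 ]] [0.54852831 0.02713432 0.014     ]
[np.float64(0.0843), np.float64(0.1645), np.float64(0.0854), np.float64(0.1643)] [np.float64(80.38), np.float64(-9.24), np.float64(-99.73), np.float64(170.38)]
manual corners [array([0.6227, 0.0564, 0.014 ]), array([ 0.6098, -0.0253,  0.014 ]), array([ 0.465 , -0.0023,  0.014 ]), array([0.4758, 0.0791, 0.014 ])]
screws [array([0.6125, 0.049 , 0.016 ]), array([ 0.6034, -0.0155,  0.016 ]), array([0.4865, 0.0711, 0.016 ]), array([0.4752, 0.0067, 0.016 ])]
tip [0.67890614 0.0060441  0.112     ] (array([0.67814705, 0.00547003, 0.11386592]), np.float64(0.0012482098685354453))
waist out-top edge [0.6205693  0.02134979 0.        ]
lip top edge [0.57308573 0.02397223 0.09      ]
```

```bash
cat >> h.py <<'E'
from scipy.spatial.transform import Rotation as Ro
YAW=np.radians(-9.4);C=np.array([.5440,.0274,0])
fw=np.array([np.cos(YAW),np.sin(YAW),0]);up=np.array([0,0,1.])
d=fw*np.cos(np.radians(20))+up*np.sin(np.radians(20));sx=fw*np.sin(np.radians(20))-up*np.cos(np.radians(20));sy=np.cross(d,sx)
M=C+.035*fw+.072*up
R1=np.c_[d,np.cross(sx,d),sx]; R2=np.c_[-d,-np.cross(sx,d),sx]
def pose():
    s=manip.state();q=s['eef_rot'];return s['ee_pos'],Ro.from_quat([q[1],q[2],q[3],q[0]]).as_matrix(),s
def tcp(out,back,lat=0): return M+out*d+(.011-back)*sx   # grasp pt at 'out' along axis
def delta(p,R):
    a,A,s=pose();return (A.T@(p-a)/.75).round(4),(Ro.from_matrix(A.T@R).as_rotvec()/np.radians(120)).round(4)
def st():
    a,A,s=pose();print(s['time'],a.round(4),s['q'].round(3),s['wrist_force'].round(2),s['ft_torque'].round(2),s['grip_width'].round(3))
E
python3 - <<'E'
from h import *
print(M,tcp(.019,.12),tcp(.019,0)); print(delta(tcp(.019,.12),R1)); print(onz("top",412,214,.21))
for z in (.0,.019+.091):print(proj("top",M+d*z),proj("scene",M+d*z))
E
```

```text
[0.57853003 0.02168359 0.072     ] [0.55936484 0.02485637 0.18092488] [0.59985615 0.01815308 0.06816176]
(array([ 0.7108, -0.4716,  0.0878]), array([-0.0438,  0.1629,  0.2451]))
[ 0.46710805 -0.37921976  0.21      ]
[251.96107096 178.58942231] [235.00181269 177.44775233]
[257.44937041 140.64257326] [226.15504091 153.31685666]
```

>>> {"api": "jog_arm", "payload": {
  "commands": "0 0 -0.05 0 0 0 1;0 0 -0.05 0 0 0 1;0 0 -0.05 0 0 0 1;0 0 0 0 0 0 1",
  "force": 45
}}

```text
time: 0.43
ee_pos: [0.1826, -0.4934, 0.366]
eef_rot: [0.005, 0.984, 0.177, -0.0]
wrist_force: [0.1, -0.7, -0.3]
grip_width: 1.001
```

>>> {"api": "jog_arm", "payload": {
  "commands": "0.042 -0.028 0 0 0 0.014 1;0.042 -0.028 0 0 0 0 1;0.042 -0.028 0 0 0 0 1;0.042 -0.028 0 0 0 0 1;0.042 -0.028 0 0 0 0 1;0.042 -0.028 0 0 0 0 1;0.042 -0.028 0 0 0 0 1;0.042 -0.028 0 0 0 0 1;0.042 -0.028 0 0 0 0 1;0 0 0 0 0 0 1"
}}

```text
time: 1.27
ee_pos: [0.3921, -0.2175, 0.3591]
eef_rot: [-0.001, 0.986, 0.165, 0.001]
wrist_force: [0.0, 0.6, -0.4]
grip_width: 1.001
```

```bash
python3 -c "
from h import *
st();print(delta(tcp(.019,.12),R1))"
```

```text
Traceback (most recent call last):
  File "h.py", line 26, in st
    a,A,s=pose();print(s['time'],a.round(4),s['q'].round(3),s['wrist_force'].round(2),s['ft_torque'].round(2),s['grip_width'].round(3))
                                                                                                              ^^^^^^^^^^^^^^^^^^^^^
AttributeError: 'float' object has no attribute 'round'
```

```bash
sed -i "s/s\['grip_width'\].round(3)/round(s['grip_width'],3)/" h.py; python3 -c "
from h import *
st();print(delta(tcp(.019,.12),R1))"
```

```text
1.2667 [ 0.3921 -0.2175  0.3591] [-0.77   0.081  1.492  0.002  1.569  0.47 ] [ 0.01  0.61 -0.38] [-0.02  0.02  0.01] 1.001
(array([ 0.3157, -0.2327,  0.2382]), array([-0.0418,  0.1627,  0.2341]))
```

>>> {"api": "jog_arm", "payload": {
  "commands": "0.039 -0.029 0.01 0 0 0 1;0.039 -0.029 0.01 0 0 0 1;0.039 -0.029 0.01 0 0 0 1;0.039 -0.029 0.01 0 0 0 1;0.039 -0.029 0.01 0 0 0 1;0.039 -0.029 0.01 0 0 0 1;0.039 -0.029 0.01 0 0 0 1;0.039 -0.029 0.01 0 0 0 1;0 0 0 0 0 0 1"
}}

```text
time: 2.02
ee_pos: [0.5571, 0.0217, 0.2965]
eef_rot: [-0.001, 0.986, 0.164, -0.001]
wrist_force: [-0.1, -0.3, -0.4]
grip_width: 1.0
```

>>> {"api": "jog_arm", "payload": {
  "commands": "0 0 0 -0.007 0.027 0.039 1;0 0 0 -0.007 0.027 0.039 1;0 0 0 -0.007 0.027 0.039 1;0 0 0 -0.007 0.027 0.039 1;0 0 0 -0.007 0.027 0.039 1;0 0 0 -0.007 0.027 0.039 1;0 0 0 0 0 0 1;0 0 0 0 0 0 1"
}}

```text
time: 2.68
ee_pos: [0.5553, 0.0174, 0.2992]
eef_rot: [0.016, 0.982, -0.082, 0.171]
wrist_force: [0.4, 0.6, -0.4]
grip_width: 1.001
```

```bash
python3 -c "
from h import *
st();print(delta(tcp(.019,.12),R1))"
```

```text
2.6833 [0.5553 0.0174 0.2992] [-0.18   0.178  1.57   0.002  1.048  1.557] [ 0.37  0.62 -0.41] [ 0.06  0.19 -0.  ] 1.001
(array([-0.0499, -0.0112,  0.1496]), array([ 0.002 ,  0.0018, -0.0012]))
```

>>> {"api": "jog_arm", "payload": {
  "commands": "-0.0125 -0.0028 0.037 0.002 0.002 -0.001 1;-0.0125 -0.0028 0.037 0 0 0 1;-0.0125 -0.0028 0.037 0 0 0 1;-0.0125 -0.0028 0.037 0 0 0 1;0 0 0 0 0 0 1;0 0 0 0 0 0 1"
}}

```text
time: 3.18
ee_pos: [0.56, 0.0252, 0.1817]
eef_rot: [0.014, 0.982, -0.081, 0.173]
wrist_force: [0.2, 0.5, 1.0]
grip_width: 1.001
```

```bash
python3 -c "
from h import *
st();print(delta(tcp(.019,.0),R1))
for n in('top','scene'):cv2.imwrite(f'pics/{n}1.png',manip.grab_frame(n)[:,:,::-1])
t=cv2.imread('pics/top1.png')[110:230,195:305]; s=cv2.imread('pics/scene1.png')[100:225,175:290]
cv2.imwrite('pics/c1.png',cv2.hconcat([cv2.resize(t,(400,480),interpolation=2),cv2.resize(s,(400,480),interpolation=2)]))
"
```

```text
3.1833 [0.56   0.0252 0.1817] [-0.164  0.299  1.739  0.     0.756  1.572] [0.24 0.54 0.97] [ 0.08  0.15 -0.  ] 1.001
(array([-0.0009,  0.0007,  0.1607]), array([-0.0001,  0.0004, -0.0007]))
```

View pics/c1.png

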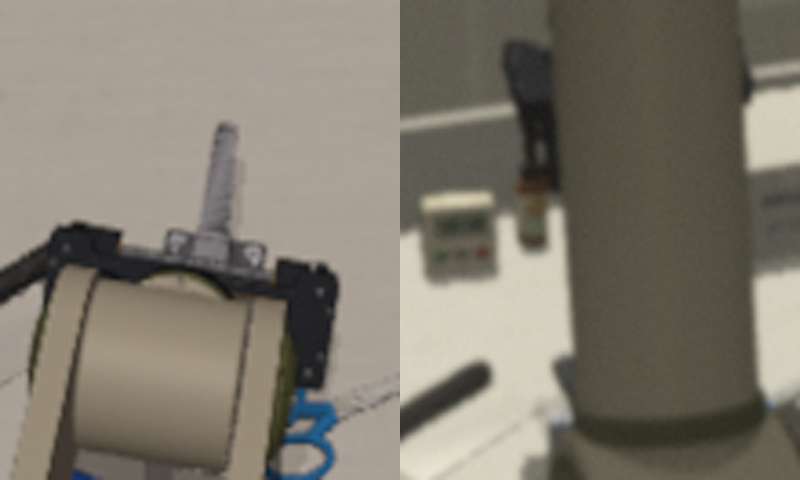

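The top view shows the jaws straddling the waist evenly, with the steel at crop (215,200). The scene view is blocked by the arm. Next I go down along the tool axis and grip.

>>> {"api": "jog_arm", "payload": {
  "commands": "-0.0005 0.0007 0.036 0 0 0 1;0 0 0.036 0 0 0 1;0 0 0.036 0 0 0 1;0 0 0.03 0 0 0 1;0 0 0.022 0 0 0 1;0 0 0 0 0 0 1;0 0 0 0 0 0 1;0 0 0 0 0 0 1"
}}

```text
time: 3.95
ee_pos: [0.6011, 0.0183, 0.0715]
eef_rot: [0.014, 0.981, -0.082, 0.176]
wrist_force: [-0.4, -0.2, -0.4]
grip_width: 1.0
```

```bash
python3 -c "
from h import *
st();print(delta(tcp(.019,.0),R1))
for n in('top','scene'):cv2.imwrite(f'pics/{n}2.png',manip.grab_frame(n)[:,:,::-1])
t=cv2.imread('pics/top2.png')[110:230,195:305]; s=cv2.imread('pics/scene2.png')[100:225,175:290]
cv2.imwrite('pics/c2.png',cv2.hconcat([cv2.resize(t,(400,480),interpolation=2),cv2.resize(s,(400,480),interpolation=2)]))
"
```

```text
3.95 [0.6011 0.0183 0.0715] [-1.640e-01  5.360e-01  1.721e+00  1.000e-03  5.300e-01  1.572e+00] [-0.44 -0.17 -0.38] [ 0.09  0.16 -0.01] 1.0
(array([-0.003 ,  0.0004,  0.0036]), array([-0.0001, -0.0024, -0.0012]))
```

View pics/c2.png

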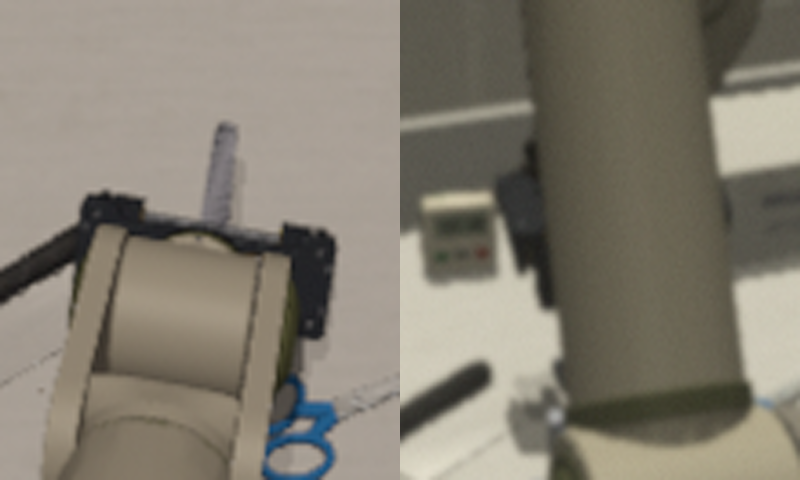

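>>> {"api": "jog_arm", "payload": {
  "commands": "-0.003 0 0.003 0 -0.002 -0.001 1;0 0 0 0 0 0 -1;0 0 0 0 0 0 -1;0 0 0 0 0 0 -1;0 0 0 0 0 0 -1;0 0 0 0 0 0 -1;0 0 0 0 0 0 -1",
  "force": 12
}}

```text
time: 4.63
ee_pos: [0.5989, 0.0187, 0.0664]
eef_rot: [0.014, 0.982, -0.081, 0.172]
wrist_force: [-0.4, -0.5, 0.1]
grip_width: 0.571
```

```bash
python3 -c "
from h import *
st();print(delta(tcp(.019,.0),R1))"
```

```text
4.6333 [0.5989 0.0187 0.0664] [-1.640e-01  5.430e-01  1.726e+00  1.000e-03  5.260e-01  1.571e+00] [-0.37 -0.47  0.14] [0.08 0.17 0.  ] 0.571
(array([ 0.002 ,  0.0005, -0.0017]), array([-0.0001,  0.001 , -0.0003]))
```

>>> {"api": "jog_arm", "payload": {
  "commands": "0.0015 0.0005 -0.001 0 0 0 -1;0 0 0 0 0 0 -1;0 0 0 0 0 0 -1;0 0 0 0 0 0 -1;0 0 0 0 0 0 -1;0 0 0 0 0 0 -1;0 0 0 0 0 0 -1"
}}

```text
time: 5.22
ee_pos: [0.6, 0.019, 0.0676]
eef_rot: [0.014, 0.982, -0.081, 0.173]
wrist_force: [3.4, 7.3, -1.7]
grip_width: 0.312
```

```bash
python3 -c "
from h import *
st();print(delta(tcp(.019,.0),R1))"
```

```text
5.2167 [0.6    0.019  0.0676] [-0.164  0.542  1.723  0.002  0.529  1.569] [ 3.4   7.26 -1.71] [ 1.   -0.25  0.44] 0.312
(array([ 0.0003,  0.0011, -0.0007]), array([-0.0006,  0.0006, -0.0002]))
```

>>> {"api": "jog_arm", "payload": {
  "commands": "0 -0.0012 0 0 0 0 -1;0 0 0 0 0 0 -1;0 0 0 0 0 0 -1;0 0 0 0 0 0 -1",
  "force": 45
}}

```text
time: 5.55
ee_pos: [0.6, 0.0192, 0.0676]
eef_rot: [0.014, 0.982, -0.081, 0.172]
wrist_force: [2.8, 4.5, 0.3]
grip_width: 0.31
```

```bash
python3 -c "
from h import *
a,A,s=pose();st();print(A.T@s['wrist_force'],A.T@s['ft_torque']);print(delta(tcp(.019,.0),R1))"
```

```text
5.55 [0.6    0.0192 0.0676] [-0.163  0.542  1.722  0.     0.53   1.572] [2.82 4.48 0.26] [ 0.52 -0.23  0.37] 0.31
[ 2.01525924 -4.88097592  0.45363818] [ 0.64434706  0.14591332 -0.15541019]
(array([ 0.0003,  0.0014, -0.0007]), array([-0.0002,  0.0008, -0.0003]))
```

>>> {"api": "jog_arm", "payload": {
  "commands": "0.004 -0.001 0 0 0 0 -1;0.006 0 0 0 0 0 -1;0.008 0 0 0 0 0 -1;0.01 0 0 0 0 0 -1;0 0 0 0 0 0 -1;0 0 0 0 0 0 -1"
}}

```text
time: 6.05
ee_pos: [0.6196, 0.0164, 0.0744]
eef_rot: [0.014, 0.982, -0.081, 0.172]
wrist_force: [0.4, -0.0, -3.8]
grip_width: 0.31
```

```bash
python3 -c "
from h import *
a,A,s=pose();st();print(A.T@s['wrist_force'],A.T@s['ft_torque']);print(delta(tcp(.019,.0),R1))"
```

```text
6.05 [0.6196 0.0164 0.0744] [-1.620e-01  5.650e-01  1.658e+00 -1.000e-03  5.730e-01  1.574e+00] [ 0.36 -0.02 -3.82] [ 0.08  0.33 -0.05] 0.31
[-0.96327602 -0.03721699  3.71157801] [ 0.00854953 -0.34059611  0.05198616]
(array([-0.0276,  0.002 , -0.0011]), array([-0.0001,  0.0011, -0.0005]))
```

>>> {"api": "jog_arm", "payload": {
  "commands": "0.02 0 0 0 0 0 -1;0.02 0 0 0 0 0 -1;0.02 0 0 0 0 0 -1;0.02 0 0 0 0 0 -1;0.02 0 0 0 0 0 -1;0.01 0 0 0 0 0 -1;0 0 0 0 0 0 -1;0 0 0 0 0 0 -1"
}}

```text
time: 6.72
ee_pos: [0.6954, 0.0039, 0.102]
eef_rot: [0.014, 0.982, -0.081, 0.171]
wrist_force: [-0.6, -0.8, -3.7]
grip_width: 0.31
```

```bash
python3 -c "
from h import *
a,A,s=pose();st();print(A.T@s['wrist_force'],A.T@s['ft_torque']);print(delta(tcp(.019,.0),R1))
for n in('top','scene'):cv2.imwrite(f'pics/{n}3.png',manip.grab_frame(n)[:,:,::-1])
t=cv2.imread('pics/top3.png')[90:230,185:305]; s=cv2.imread('pics/scene3.png')[100:240,175:295]
cv2.imwrite('pics/c3.png',cv2.hconcat([cv2.resize(t,(400,466),interpolation=2),cv2.resize(s,(400,466),interpolation=2)]))
"
```

```text
6.7167 [0.6954 0.0039 0.102 ] [-1.620e-01  6.640e-01  1.390e+00 -1.000e-03  7.420e-01  1.574e+00] [-0.58 -0.78 -3.72] [0.13 0.31 0.02] 0.31
[-1.67768297  0.86846588  3.35127747] [ 0.08536136 -0.32779213  0.0055946 ]
(array([-0.1364,  0.0022, -0.0012]), array([-0.0001,  0.0017, -0.0004]))
```

View pics/c3.png

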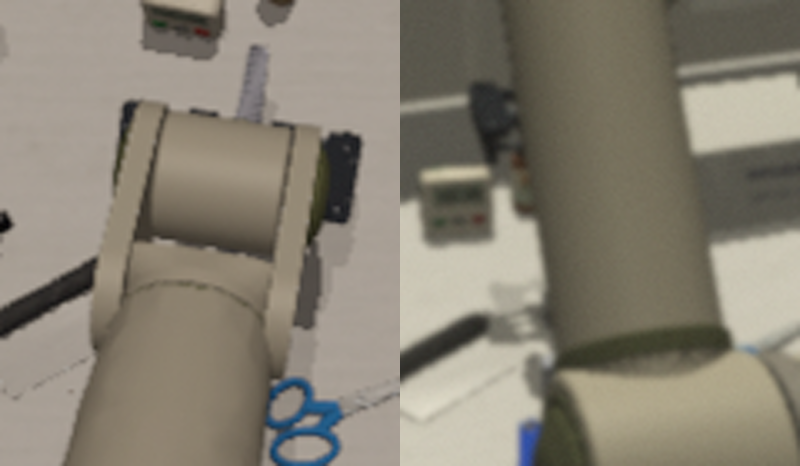

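>>> {"api": "jog_arm", "payload": {
  "commands": "0 0 -0.03 0 0 0 -1;0 0 -0.045 0 0 0 -1;0 0 -0.045 0 0 0 -1;0 0 -0.03 0 0 0 -1;0 0 -0.01 0 0 0 -1;0 0 0 0 0 0 -1"
}}

```text
time: 7.32
ee_pos: [0.6556, 0.0106, 0.2172]
eef_rot: [0.014, 0.981, -0.081, 0.173]
wrist_force: [0.2, 0.3, -3.7]
grip_width: 0.311
```

>>> {"api": "jog_arm", "payload": {
  "commands": "0 0 0 0 0 -0.03 -1;0 0 0 0 0 -0.05 -1;0 0 0 0 0 -0.05 -1;0 0 0 0 0 -0.05 -1;0 0 0 0 0 -0.05 -1;0 0 0 0 0 -0.05 -1;0 0 0 0 0 -0.05 -1;0 0 0 0 0 -0.05 -1;0 0 0 0 0 -0.05 -1;0 0 0 0 0 -0.05 -1"
}}

```text
time: 8.15
ee_pos: [0.6552, 0.0105, 0.2126]
eef_rot: [0.094, 0.899, 0.404, 0.142]
wrist_force: [0.1, 0.6, -2.8]
grip_width: 0.308
```

>>> {"api": "jog_arm", "payload": {
  "commands": "0 0 0 0 0 -0.05 -1;0 0 0 0 0 -0.05 -1;0 0 0 0 0 -0.05 -1;0 0 0 0 0 -0.05 -1;0 0 0 0 0 -0.05 -1;0 0 0 0 0 -0.05 -1;0 0 0 0 0 -0.05 -1;0 0 0 0 0 -0.05 -1;0 0 0 0 0 -0.05 -1;0 0 0 0 0 -0.05 -1"
}}

```text
time: 8.98
ee_pos: [0.6552, 0.0105, 0.2126]
eef_rot: [0.153, 0.576, 0.799, 0.076]
wrist_force: [-0.1, -0.8, -3.7]
grip_width: 0.309
```

>>> {"api": "jog_arm", "payload": {
  "commands": "0 0 0 0 0 -0.05 -1;0 0 0 0 0 -0.05 -1;0 0 0 0 0 -0.05 -1;0 0 0 0 0 -0.05 -1;0 0 0 0 0 -0.05 -1;0 0 0 0 0 -0.05 -1;0 0 0 0 0 -0.05 -1;0 0 0 0 0 -0.05 -1;0 0 0 0 0 -0.05 -1;0 0 0 0 0 -0.05 -1"
}}

```text
time: 9.82
ee_pos: [0.6552, 0.0105, 0.2126]
eef_rot: [0.17, 0.099, 0.98, -0.011]
wrist_force: [-0.1, 0.2, -3.0]
grip_width: 0.31
```

```bash
cat >> h.py <<'E'
# reference on bore axis measured while free: 
P0=np.array([.6196,.0164,.0744]); q0=None
E
python3 -c "
from h import *
a,A,s=pose();st();print(A.T@s['wrist_force'],A.T@s['ft_torque']);print(delta(P0+.08*d,R2))"
```

```text
9.8167 [0.6552 0.0105 0.2126] [-1.620e-01  4.640e-01  1.409e+00 -1.000e-03  9.260e-01 -1.531e+00] [-0.07  0.23 -2.98] [ 0.12  0.23 -0.01] 0.31
[1.10770535 0.17849961 2.77548131] [-0.06188485  0.24369092  0.03561808]
(array([0.0005, 0.    , 0.1567]), array([ 0.    , -0.003 , -0.0179]))
```

>>> {"api": "jog_arm", "payload": {
  "commands": "0 0 0 0 -0.002 -0.018 -1;0 0 0 0 0 0 -1;0 0 0 0 0 0 -1;0 0 0 0 0 0 -1"
}}

```text
time: 10.15
ee_pos: [0.6555, 0.0105, 0.2142]
eef_rot: [0.173, 0.084, 0.981, -0.014]
wrist_force: [-0.3, -0.2, -3.1]
grip_width: 0.309
```

```bash
python3 -c "
from h import *
a,A,s=pose();st();print(A.T@s['wrist_force'],A.T@s['ft_torque']);print(delta(P0+.08*d,R2))
for n in('top','scene'):cv2.imwrite(f'pics/{n}4.png',manip.grab_frame(n)[:,:,::-1])
t=cv2.imread('pics/top4.png')[90:230,185:305]; s=cv2.imread('pics/scene4.png')[70:210,175:295]
cv2.imwrite('pics/c4.png',cv2.hconcat([cv2.resize(t,(400,466),interpolation=2),cv2.resize(s,(400,466),interpolation=2)]))
"
```

```text
10.15 [0.6555 0.0105 0.2142] [-1.620e-01  4.600e-01  1.411e+00 -1.000e-03  9.210e-01 -1.562e+00] [-0.27 -0.17 -3.09] [ 0.1   0.19 -0.04] 0.309
[ 1.28253268 -0.22509243  2.81979799] [-0.04839381  0.20522341  0.06222781]
(array([ 0.0026, -0.    ,  0.1586]), array([ 0.    ,  0.    , -0.0031]))
```

View pics/c4.png

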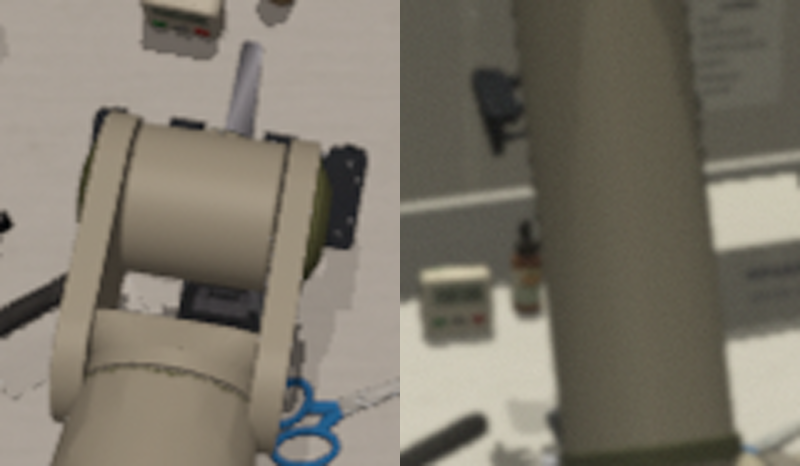

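Top view: the smooth half now points out at crop (248,85), in line with the stand. Next I go down onto the bore axis with the ribbed tip about 29 mm off the mouth.

>>> {"api": "jog_arm", "payload": {
  "commands": "0 0 0.03 0 0 -0.003 -1;0 0 0.04 0 0 0 -1;0 0 0.04 0 0 0 -1;0 0 0.03 0 0 0 -1;0 0 0.016 0 0 0 -1;0 0 0 0 0 0 -1;0 0 0 0 0 0 -1;0 0 0 0 0 0 -1"
}}

```text
time: 10.92
ee_pos: [0.6959, 0.0039, 0.1076]
eef_rot: [0.175, 0.08, 0.981, -0.014]
wrist_force: [-0.5, -0.2, -3.3]
grip_width: 0.312
```

```bash
python3 -c "
from h import *
a,A,s=pose();st();print(A.T@s['wrist_force'],A.T@s['ft_torque']);print(delta(P0+.08*d,R2))
for n in('top','scene'):cv2.imwrite(f'pics/{n}5.png',manip.grab_frame(n)[:,:,::-1])
t=cv2.imread('pics/top5.png')[90:230,185:305]; s=cv2.imread('pics/scene5.png')[90:230,175:295]
cv2.imwrite('pics/c5.png',cv2.hconcat([cv2.resize(t,(400,466),interpolation=2),cv2.resize(s,(400,466),interpolation=2)]))
"
```

```text
10.9167 [0.6959 0.0039 0.1076] [-1.620e-01  6.550e-01  1.391e+00 -1.000e-03  7.410e-01 -1.570e+00] [-0.51 -0.15 -3.31] [0.12 0.19 0.01] 0.312
[ 1.59981014 -0.23056584  2.93888798] [-0.08651796  0.21186029  0.0226529 ]
(array([ 0.0054, -0.0002,  0.0063]), array([0.0001, 0.0023, 0.0006]))
```

View pics/c5.png

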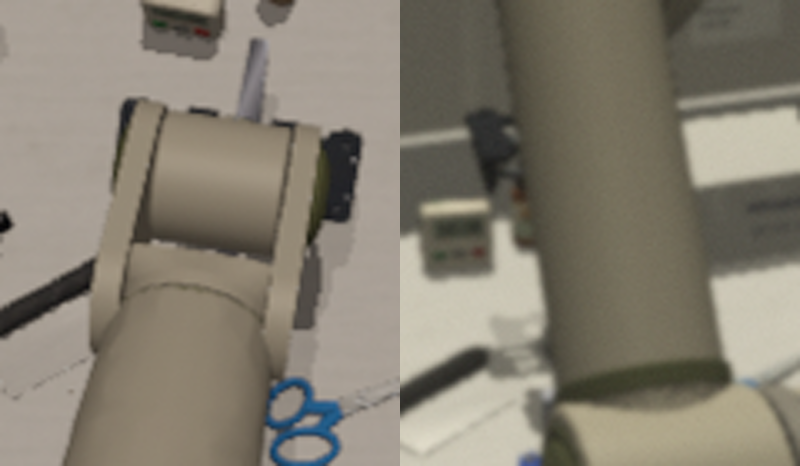

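>>> {"api": "jog_arm", "payload": {
  "commands": "0.002 0 0.002 0 0 0 -1;0 0 0 0 0 0 -1;0 0 0 0 0 0 -1;0 0 0 0 0 0 -1;0 0 0 0 0 0 -1"
}}

```text
time: 11.43
ee_pos: [0.6945, 0.0041, 0.1039]
eef_rot: [0.174, 0.08, 0.981, -0.014]
wrist_force: [-1.0, -0.5, -3.4]
grip_width: 0.311
```

```bash
python3 -c "
from h import *
a,A,s=pose();st();print(A.T@s['wrist_force'],A.T@s['ft_torque']);print(delta(P0+.08*d,R2))
"
```

```text
11.4333 [0.6945 0.0041 0.1039] [-1.620e-01  6.580e-01  1.396e+00 -1.000e-03  7.360e-01 -1.570e+00] [-0.98 -0.49 -3.35] [ 0.08  0.17 -0.04] 0.311
[ 1.9900022  -0.64498104  2.83964197] [-0.03530651  0.18011807  0.05215275]
(array([ 0.0019, -0.0001,  0.0023]), array([0.0001, 0.0011, 0.0007]))
```

>>> {"api": "jog_arm", "payload": {
  "commands": "0 0 0.0015 0 0 0 -1;0 0 0 0 0 0 -1;0 0 0 0 0 0 -1"
}}

```text
time: 11.68
ee_pos: [0.6949, 0.004, 0.1026]
eef_rot: [0.174, 0.08, 0.981, -0.014]
wrist_force: [-0.8, 0.3, -3.4]
grip_width: 0.315
```

```bash
python3 -c "
from h import *
a,A,s=pose();st();print(delta(P0+.08*d,R2))
"
```

```text
11.6833 [0.6949 0.004  0.1026] [-1.620e-01  6.610e-01  1.396e+00 -1.000e-03  7.340e-01 -1.570e+00] [-0.76  0.29 -3.35] [ 0.14  0.19 -0.04] 0.315
(array([ 0.0017, -0.    ,  0.0005]), array([0.    , 0.0009, 0.0007]))
```

>>> {"api": "jog_arm", "payload": {
  "commands": "0.015 0 0.0003 0 0 0 -1;0.015 0 0 0 0 0 -1;0.015 0 0 0 0 0 -1;0.015 0 0 0 0 0 -1;0.015 0 0 0 0 0 -1;0 0 0 0 0 0 -1;0 0 0 0 0 0 -1;0 0 0 0 0 0 -1"
}}

```text
time: 12.35
ee_pos: [0.6437, 0.0123, 0.0837]
eef_rot: [0.175, 0.08, 0.981, -0.014]
wrist_force: [-0.5, -0.2, -3.6]
grip_width: 0.308
```

```bash
python3 -c "
from h import *
a,A,s=pose();st();print(A.T@s['wrist_force'],A.T@s['ft_torque']);print(delta(P0,R2))
"
```

```text
12.35 [0.6437 0.0123 0.0837] [-1.620e-01  5.910e-01  1.581e+00 -1.000e-03  6.170e-01 -1.570e+00] [-0.55 -0.18 -3.58] [ 0.11  0.2  -0.01] 0.308
[ 1.7148235  -0.26819592  3.18269669] [-0.06385864  0.21500165  0.03768731]
(array([0.0348, 0.0002, 0.0004]), array([0.    , 0.0016, 0.0007]))
```

>>> {"api": "jog_arm", "payload": {
  "commands": "0.012 0 0.0003 0 0.001 0.0005 -1;0.012 0 0 0 0 0 -1;0.012 0 0 0 0 0 -1;0.008 0 0 0 0 0 -1;0 0 0 0 0 0 -1;0 0 0 0 0 0 -1;0 0 0 0 0 0 -1"
}}

```text
time: 12.93
ee_pos: [0.6131, 0.0174, 0.0721]
eef_rot: [0.174, 0.081, 0.981, -0.014]
wrist_force: [0.1, 0.1, -3.4]
grip_width: 0.314
```

```bash
python3 -c "
from h import *
a,A,s=pose();st();print(A.T@s['wrist_force'],A.T@s['ft_torque']);print(delta(P0-.021*d,R2))
"
```

```text
12.9333 [0.6131 0.0174 0.0721] [-1.620e-01  5.560e-01  1.682e+00 -1.000e-03  5.530e-01 -1.568e+00] [ 0.14  0.06 -3.43] [ 0.11  0.18 -0.  ] 0.314
[1.05463022 0.0789786  3.26943279] [-0.07188171  0.19362281  0.02962715]
(array([0.0187, 0.0002, 0.0001]), array([0.    , 0.0006, 0.0001]))
```

>>> {"api": "jog_arm", "payload": {
  "commands": "0.005 0 0 0 0 0 -1;0.005 0 0 0 0 0 -1;0.003 0 0 0 0 0 -1;0 0 0 0 0 0 -1;0 0 0 0 0 0 -1"
}}

```text
time: 13.35
ee_pos: [0.6029, 0.019, 0.0682]
eef_rot: [0.173, 0.08, 0.982, -0.014]
wrist_force: [-2.8, -1.5, -1.2]
grip_width: 0.313
```

```bash
python3 -c "
from h import *
a,A,s=pose();st();print(A.T@s['wrist_force'],A.T@s['ft_torque']);print(delta(P0-.021*d,R2))
"
```

```text
13.35 [0.6029 0.019  0.0682] [-1.620e-01  5.460e-01  1.713e+00 -1.000e-03  5.340e-01 -1.568e+00] [-2.81 -1.49 -1.18] [-0.07  0.53  0.03] 0.313
[ 2.78047881 -1.92686043  0.2489897 ] [ 0.13064291  0.51565329 -0.0830729 ]
(array([ 0.004 ,  0.0002, -0.0001]), array([-0.    , -0.0005,  0.0003]))
```

>>> {"api": "jog_arm", "payload": {
  "commands": "0.003 0 0 0 0 0 -1;0.003 0 0 0 0 0 -1;0 0 0 0 0 0 -1;0 0 0 0 0 0 -1"
}}

```text
time: 13.68
ee_pos: [0.5994, 0.0196, 0.0672]
eef_rot: [0.174, 0.08, 0.981, -0.014]
wrist_force: [-0.9, -2.7, 1.8]
grip_width: 0.31
```

```bash
python3 -c "
from h import *
a,A,s=pose();st();print(A.T@s['wrist_force'],A.T@s['ft_torque']);print(delta(P0-.021*d,R2))
"
```

```text
13.6833 [0.5994 0.0196 0.0672] [-1.620e-01  5.410e-01  1.726e+00 -1.000e-03  5.240e-01 -1.568e+00] [-0.9  -2.68  1.83] [-0.35  0.01  0.  ] 0.31
[-0.20293318 -2.79586403 -1.87156811] [ 0.32198924 -0.04204088 -0.12105939]
(array([-0.001 ,  0.0002,  0.0003]), array([-0.    ,  0.0005,  0.0002]))
```

>>> {"api": "jog_arm", "payload": {
  "commands": "0.003 -0.0005 -0.0005 0 0 0 -1;0.003 0 0 0 0 0 -1;0 0 0 0 0 0 -1;0 0 0 0 0 0 -1"
}}

```text
time: 14.02
ee_pos: [0.5958, 0.0201, 0.0661]
eef_rot: [0.175, 0.08, 0.981, -0.014]
wrist_force: [6.5, -0.6, -2.3]
grip_width: 0.311
```

```bash
python3 -c "
from h import *
a,A,s=pose();st();print(A.T@s['wrist_force'],A.T@s['ft_torque']);print(delta(P0-.021*d,R2))
"
```

```text
14.0167 [0.5958 0.0201 0.0661] [-0.163  0.537  1.739 -0.     0.514 -1.57 ] [ 6.54 -0.57 -2.32] [-0.06 -0.86  0.21] 0.311
[-5.33909013  0.50461276  4.43257086] [-0.14686676 -0.86026329 -0.17309025]
(array([-0.006 ,  0.0003,  0.0006]), array([0.0002, 0.0015, 0.0002]))
```

>>> {"api": "jog_arm", "payload": {
  "commands": "0.002 0 0 0 0 0 -1;0.002 0 0 0 0 0 -1;0 0 0 0 0 0 -1;0 0 0 0 0 0 -1"
}}

```text
time: 14.35
ee_pos: [0.5942, 0.0203, 0.0656]
eef_rot: [0.176, 0.081, 0.981, -0.014]
wrist_force: [14.3, -0.5, -6.4]
grip_width: 0.312
```

```bash
python3 -c "
from h import *
a,A,s=pose();st();print(A.T@s['wrist_force'],A.T@s['ft_torque']);print(delta(P0-.021*d,R2))
"
```

```text
14.35 [0.5942 0.0203 0.0656] [-0.163  0.534  1.746  0.     0.506 -1.57 ] [14.26 -0.49 -6.4 ] [ 0.01 -1.58  0.3 ] 0.312
[-11.03794661   1.83426047  10.92998915] [-0.35784579 -1.55233131 -0.18391919]
(array([-0.0082,  0.0003,  0.0008]), array([0.0002, 0.0031, 0.0001]))
```

>>> {"api": "jog_arm", "payload": {
  "commands": "0.002 0 0.001 0 0.002 0 -1;0.002 0 0 0 0 0 -1;0 0 0 0 0 0 -1;0 0 0 0 0 0 -1"
}}

```text
time: 14.68
ee_pos: [0.5933, 0.0205, 0.0652]
eef_rot: [0.176, 0.081, 0.981, -0.014]
wrist_force: [18.1, -0.4, -1.8]
grip_width: 0.314
```

```bash
python3 -c "
from h import *
a,A,s=pose();st();print(A.T@s['wrist_force'],A.T@s['ft_torque']);print(delta(P0-.021*d,R2))
"
```

```text
14.6833 [0.5933 0.0205 0.0652] [-0.163  0.533  1.75   0.     0.503 -1.57 ] [18.06 -0.42 -1.76] [-0.06 -2.32  0.36] 0.314
[-16.15586152   2.52925014   7.88361035] [-0.42696773 -2.29630799 -0.22382954]
(array([-0.0096,  0.0003,  0.0007]), array([0.0003, 0.0033, 0.0001]))
```

>>> {"api": "jog_arm", "payload": {
  "commands": "0.002 0 0.0005 0 0.001 0 -1;0.002 0 0 0 0 0 -1;0 0 0 0 0 0 -1;0 0 0 0 0 0 -1",
  "force": 60
}}

```text
time: 15.02
ee_pos: [0.5932, 0.0205, 0.0653]
eef_rot: [0.179, 0.081, 0.98, -0.014]
wrist_force: [30.4, -0.8, -6.1]
grip_width: 0.311
```

```bash
python3 -c "
from h import *
a,A,s=pose();st();print(A.T@s['wrist_force'],A.T@s['ft_torque']);print(delta(P0-.021*d,R2))
"
```

```text
15.0167 [0.5932 0.0205 0.0653] [-0.163  0.532  1.753  0.     0.495 -1.57 ] [30.37 -0.82 -6.08] [-0.04 -3.86  0.42] 0.311
[-26.00408674   4.14915609  16.32791123] [-0.7078624  -3.81721442 -0.18982984]
(array([-0.0096,  0.0004,  0.0009]), array([ 0.0003,  0.0058, -0.0001]))
```

>>> {"api": "jog_arm", "payload": {
  "commands": "-0.003 0 0 0 0.002 0 -1;-0.002 0 0 0 0 0 -1;0 0 0 0 0 0 -1;0 0 0 0 0 0 -1"
}}

```text
time: 15.35
ee_pos: [0.5933, 0.0205, 0.0652]
eef_rot: [0.172, 0.08, 0.982, -0.014]
wrist_force: [9.0, 0.0, 5.4]
grip_width: 0.312
```

```bash
python3 -c "
from h import *
a,A,s=pose();st();print(A.T@s['wrist_force'],A.T@s['ft_torque']);print(delta(P0-.021*d,R2))
"
```

```text
15.35 [0.5933 0.0205 0.0652] [-0.163  0.535  1.744 -0.     0.515 -1.57 ] [8.95 0.02 5.44] [-0.14 -1.61  0.24] 0.312
[-10.15422072   1.48325646  -2.10954265] [-0.19806938 -1.6090721  -0.18012279]
(array([-0.0096,  0.0003,  0.0006]), array([ 0.0002, -0.0007,  0.0002]))
```

>>> {"api": "jog_arm", "payload": {
  "commands": "-0.0025 0 0 0 -0.0005 0 -1;0 0 0 0 0 0 -1;0 0 0 0 0 0 -1"
}}

```text
time: 15.6
ee_pos: [0.5933, 0.0205, 0.0651]
eef_rot: [0.171, 0.08, 0.982, -0.014]
wrist_force: [-0.9, 0.6, 9.1]
grip_width: 0.309
```

```bash
python3 -c "
from h import *
a,A,s=pose();st();print(A.T@s['wrist_force'],A.T@s['ft_torque']);print(delta(P0-.021*d,R2))
"
```

```text
15.6 [0.5933 0.0205 0.0651] [-0.162  0.536  1.741 -0.     0.52  -1.57 ] [-0.89  0.65  9.11] [-0.16 -0.49  0.13] 0.309
[-2.14981603  0.49768726 -8.9108922 ] [ 0.02521304 -0.51077322 -0.15000277]
(array([-0.0096,  0.0003,  0.0004]), array([ 0.0002, -0.0023,  0.0003]))
```

Axial load is nearly gone and the position held. I take off the remaining 9 N of upward push, then open and back off to look.

>>> {"api": "jog_arm", "payload": {
  "commands": "0 0 -0.001 0 0 0 -1;0 0 0 0 0 0 -1;0 0 0 0 0 0 1;0 0 0 0 0 0 1;0 0 0 0 0 0 1;0 0 0 0 0 0 1;0 0 0 0 0 0 1;0 0 0 0 0 0 1;0 0 0 0 0 0 1;0 0 0 0 0 0 1"
}}

```text
time: 16.43
ee_pos: [0.5917, 0.0206, 0.064]
eef_rot: [0.168, 0.081, 0.982, -0.014]
wrist_force: [0.1, 0.1, -0.3]
grip_width: 0.891
```

>>> {"api": "jog_arm", "payload": {
  "commands": "0 0 0 0 0 0 1;0 0 -0.02 0 0 0 1;0 0 -0.04 0 0 0 1;0 0 -0.05 0 0 0 1;0 0 -0.05 0 0 0 1;0 0 -0.05 0 0 0 1;0 0 0 0 0 0 1;0 0 0 0 0 0 1"
}}

```text
time: 17.1
ee_pos: [0.5403, 0.0292, 0.2144]
eef_rot: [0.17, 0.08, 0.982, -0.014]
wrist_force: [0.1, 0.2, -1.4]
grip_width: 1.001
```

```bash
python3 -c "
from h import *
st();print(delta(P0-.021*d,R2))
"
```

```text
17.1 [0.5403 0.0292 0.2144] [-0.163  0.221  1.746 -0.     0.831 -1.57 ] [ 0.05  0.19 -1.44] [ 0.03  0.02 -0.04] 1.001
(array([-0.0099,  0.0004,  0.2119]), array([ 0.0001, -0.0026,  0.0002]))
```

```bash
python3 -c "
from h import *
print(delta(np.array([.3,-.35,.36]),R2))
"
```

```text
(array([ 0.1548, -0.551 , -0.2616]), array([ 0.0001, -0.0026,  0.0002]))
```

>>> {"api": "jog_arm", "payload": {
  "commands": "0 0 -0.05 0 0 0 1;0 0 -0.05 0 0 0 1;0.012 -0.047 -0.014 0 0 0 1;0.013 -0.047 -0.014 0 0 0 1;0.013 -0.047 -0.014 0 0 0 1;0.013 -0.047 -0.014 0 0 0 1;0.013 -0.047 -0.014 0 0 0 1;0.013 -0.047 -0.014 0 0 0 1;0.013 -0.047 -0.014 0 0 0 1;0.013 -0.047 -0.014 0 0 0 1"
}}

```text
time: 17.93
ee_pos: [0.3687, -0.2301, 0.3357]
eef_rot: [0.168, 0.081, 0.982, -0.013]
wrist_force: [0.2, 0.1, 0.2]
grip_width: 1.0
```

>>> {"api": "jog_arm", "payload": {
  "commands": "0.013 -0.047 -0.014 0 0 0 1;0.013 -0.047 -0.014 0 0 0 1;0.013 -0.047 -0.014 0 0 0 1;0.01 -0.03 -0.01 0 0 0 1;0 0 0 0 0 0 1;0 0 0 0 0 0 1"
}}

```text
time: 18.43
ee_pos: [0.3015, -0.3483, 0.3597]
eef_rot: [0.168, 0.082, 0.982, -0.013]
wrist_force: [-0.3, 0.6, -0.3]
grip_width: 0.998
```

```bash
python3 -c "
from h import *
st()
for n in('top','scene'):cv2.imwrite(f'pics/{n}6.png',manip.grab_frame(n)[:,:,::-1])
t=cv2.imread('pics/top6.png')[130:230,215:295]; s=cv2.imread('pics/scene6.png')[140:225,205:275]
o=cv2.hconcat([cv2.resize(t,(400,500),interpolation=2),cv2.copyMakeBorder(cv2.resize(s,(400,486),interpolation=2),0,14,0,0,0)])
cv2.imwrite('pics/c6.png',(255*(o/255.)**0.6).astype('uint8'))
"
```

```text
18.4333 [ 0.3015 -0.3483  0.3597] [-1.277 -0.022  1.631  0.309  1.389 -2.716] [-0.28  0.65 -0.3 ] [ 0.08  0.02 -0.06] 0.998
```

View pics/c6.png

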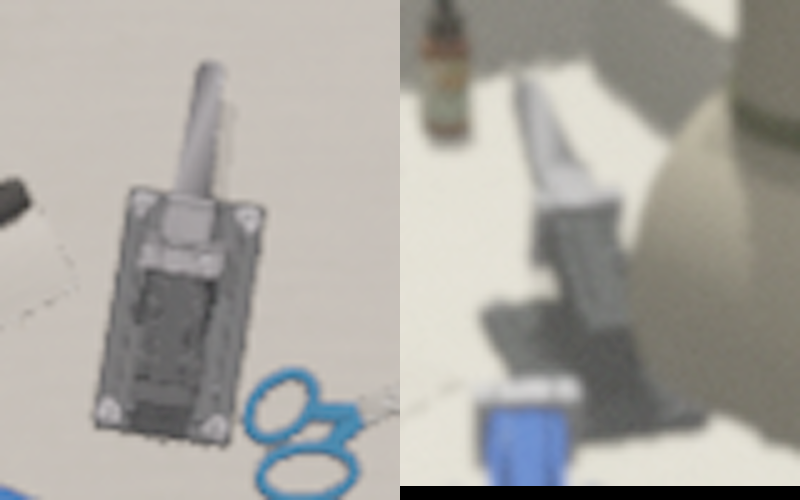

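View pics/top6.png

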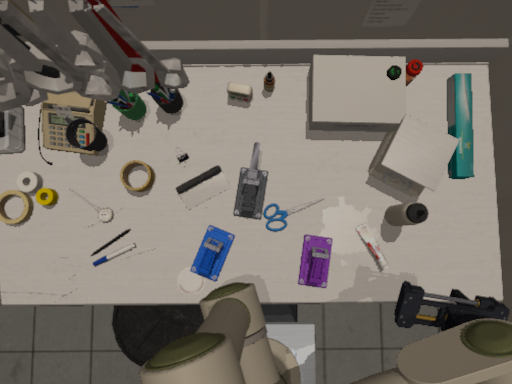

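```bash
cat > prof.py <<'E'
from h import *
def prof(im,n=400,off=(-2,2)):
    # sample along axis top edge line in top view
    g=cv2.cvtColor(im,cv2.COLOR_BGR2GRAY).astype(np.float32)
    s=np.linspace(-.02,.135,n); out=[]
    for l in np.linspace(-.005,.005,9):
        P=np.array([proj("top",M+.0012*np.array([.16,.98,0])+d*a+l*sy-.011*sx) for a in s],np.float32)
        out.append(cv2.remap(g,P[:,0].reshape(1,-1),P[:,1].reshape(1,-1),1)[0])
    return s,np.mean(out,0)
E
python3 - <<'E'
from prof import *
a=cv2.imread("pics/top0.png")
ims=[manip.grab_frame("top")[:,:,::-1].astype(np.float32) for _ in range(4)]
b=np.mean(ims,0).astype(np.uint8);cv2.imwrite("pics/top7.png",b)
s,pa=prof(a);_,pb=prof(b)
for k in range(0,400,8):print(round(s[k]*1000,1),round(float(pa[k])),round(float(pb[k])),end=' | ')
z=lambda i:cv2.resize(i[155:190,238:266],(390,488),interpolation=2)
cv2.imwrite("pics/c7.png",(255*(cv2.hconcat([z(a),z(b)])/255.)**.8).astype('uint8'))
for o in(.034,.030):print(proj("top",M+d*o-.014*sx))
E
```

```text
Traceback (most recent call last):
  File "prof.py", line 7, in prof
    P=np.array([proj("top",M+.0012*np.array([.16,.98,0])+d*a+l*sy-.011*sx) for a in s],np.float32)
                ~~~~^^^^^^^^^^^^^^^^^^^^^^^^^^^^^^^^^^^^^^^^^^^^^^^^^^^^^^
  File "h.py", line 9, in proj
    c=manip.get_calibration(n);f=192/np.tan(np.radians(c['vertical_fov']/2));q=c['view'][:3,:3]@np.asarray(p)+c['view'][:3,3]
ValueError: time passes only in moves, steps and waits
```

```bash
python3 - <<'E'
s=open('h.py').read()
s=s.replace("manip.get_calibration(n)","cal(n)").replace("def ray","import functools\n@functools.lru_cache(None)\ndef cal(n): return manip.get_calibration(n)\ndef ray",1)
open('h.py','w').write(s)
E
python3 - <<'E'
from prof import *
a=cv2.imread("pics/top0.png")
b=cv2.imread("pics/top7.png")
s,pa=prof(a);_,pb=prof(b)
for k in range(0,400,8):print(round(s[k]*1000,1),round(float(pa[k])),round(float(pb[k])),end=' | ')
z=lambda i:cv2.resize(i[155:190,238:266],(390,488),interpolation=2)
cv2.imwrite("pics/c7.png",(255*(cv2.hconcat([z(a),z(b)])/255.)**.8).astype('uint8'))
for o in(.034,.030):print(proj("top",M+d*o-.014*sx))
st()
E
```

```text
-20.0 57 57 | -16.9 56 57 | -13.8 87 88 | -10.7 122 123 | -7.6 122 123 | -4.5 120 120 | -1.4 107 104 | 1.8 89 88 | 4.9 92 106 | 8.0 103 119 | 11.1 115 120 | 14.2 121 121 | 17.3 122 122 | 20.4 122 121 | 23.5 123 112 | 26.6 117 109 | 29.7 111 112 | 32.8 120 97 | 35.9 95 99 | 39.0 98 101 | 42.2 107 104 | 45.3 113 106 | 48.4 113 109 | 51.5 113 111 | 54.6 116 113 | 57.7 116 115 | 60.8 117 117 | 63.9 120 118 | 67.0 120 119 | 70.1 119 119 | 73.2 121 119 | 76.3 120 118 | 79.4 119 117 | 82.6 119 116 | 85.7 117 114 | 88.8 118 111 | 91.9 119 108 | 95.0 117 106 | 98.1 111 104 | 101.2 116 99 | 104.3 109 102 | 107.4 95 131 | 110.5 119 159 | 113.6 149 162 | 116.7 161 162 | 119.8 162 163 | 123.0 162 163 | 126.1 162 162 | 129.2 160 161 | 132.3 160 161 | [253.25933449 167.92890344]
[253.0598283  169.30998176]
18.7333 [ 0.3026 -0.3466  0.3611] [-1.274 -0.026  1.631  0.308  1.39  -2.716] [ 1.12 -0.02 -0.8 ] [ 0.02 -0.01  0.03] 1.004
```

View pics/c7.png

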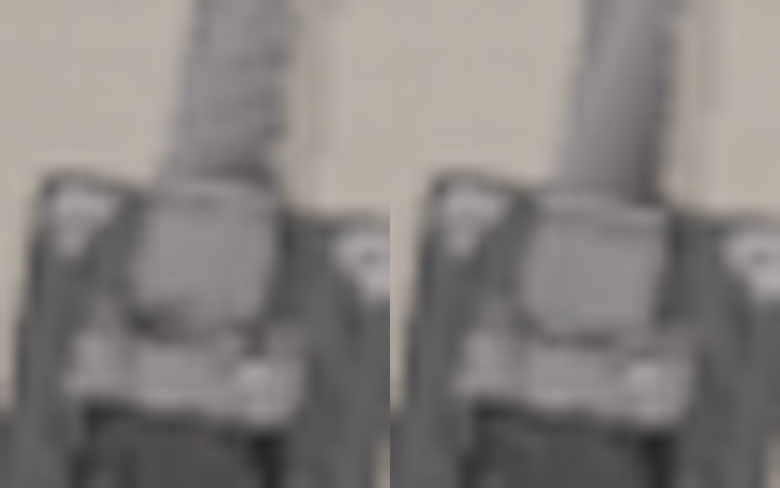

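Against the start image, the tip edge moved in about 4.3 mm (111.6 → 107.3 along the axis). The dark gap between the waist and the lip, at crop (200,330), has closed. The push also hit a hard stop: 17 → 27 N with no further travel. I check that the other things haven't moved, then hand in.

```bash
python3 - <<'E'
from h import *
a=cv2.imread("pics/top0.png");b=cv2.imread("pics/top7.png")
m=(cv2.GaussianBlur(cv2.absdiff(a,b),(3,3),0).max(2)>35).astype('uint8');m[:100,:185]=0;m[275:]=0
n,_,s,c=cv2.connectedComponentsWithStats(m);print([(x[:].tolist()) for x in s[1:] if x[4]>4])
print(manip.finish_job())
E
```

```text
[[255, 141, 3, 2, 5]]
the job is handed in; nothing more can be done
None
```

The steel is back in the dark stand, ribbed half in and smooth half out. It held there after I let go, and I handed the job in at about 18.7 s of the 54 s allowed. No verdict was reported.

I gripped the steel by its waist and pulled it out along the bore. I then lifted it clear, turned it end for end, and pushed it back in until it stopped.

**Last checks:**
- **Fully home:** at the end the push rose from about 17 N to about 27 N with no further travel. The top view shows no gap left at the lip. The outer tip sits about 4.3 mm further in than at the start, against the roughly 4 mm expected.
- **Other things:** comparing top views from before and after, over the part of the table in clear view, the only change was at the steel's own tip.
- **Robot:** it ended clear of the table and touching nothing.

**One disagreement:** the gripper stopped about 7.2 mm past where it first gripped, not the expected 4 mm. I put this down to having gripped the waist about 1.6 mm off centre, which the turn doubles. The images fit that, but I did not check it separately.

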